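# Square a row of flow cell cases and index the table to the reader

### The arm

A 6-joint arm with a two-finger parallel gripper is mounted at the origin on a cart in front of the work surface, level with it; the furniture and walls round the work are solid. World frame = base frame: x ahead of the robot, y to its left, z up, the work surface at z = 0. Lengths are in m, angles in rad, forces in N, time in s.
With the tool pointing down it reaches from about 0.375 to 0.9 m from the base axis. Payload 3.1 kg.
Tool frame: the origin (TCP) lies on the mounting face of the last link; the fingertips stand 182 mm ahead of it and the grasp point (between the pads) lies 164 mm ahead of it; z points along the fingers, y is the direction in which the jaws open and shut (so a half turn about z gives the same grasp; the last joint's range is limited). The gripper opens to 87 mm and grips with 3 to 60 N. Pads are 19 mm wide; open, the fingers measure 117 mm over their backs; the gripper's body (75 mm by 190 mm) begins 51 mm behind the grasp point.
Start: joints at [1.075, 0.527, 1.433, -0, 1.181, -0.178], TCP at [0.195, 0.594, 0.405] pointing down, gripper open.
Joint ranges: [-3.08, 3.08], [-0.75, 2.2], [0.22, 2.44], [-1.43, 4.57], [0, 2.65], [-2.85, 2.85]. Speed limits (rad/s): [2.79, 2.79, 3.14, 3.14, 3.14, 3.14].

### API

Orientations are given as a unit quaternion [x, y, z, w].
In Python, from rig import robot, camera, camera_model gives the robot as it stands.
- The arm moves only by the tool drive_tool, never from a script. Its argument "plan" is a list that holds one entry, the list of rows, each a list of 6 numbers: the shift along the world's x, y, z in units of 2.5 cm (1.0 is 2.5 cm), then the turn, a rotation vector about the world's x, y, z in units of 6 degrees (1.0 is 6 degrees). A call has 1 to 8 rows; each row shifts and turns the commanded pose from where the row before left it; what a row does not reach is not made up. A row lasts 1/8 s, in which the tool goes at most 62.5 mm and 10.7 degrees, less where a joint would pass 70% of its speed; a pose out of reach is approached as far as the arm can. A call with a number of a shift or a turn outside -1 to 1 is refused whole. A call with a gripper value outside its range is refused whole. "grip" is the closure, from 0 (fully open) to 1 (shut), set as the call begins (left out, the last holds). The fingers move at their own pace and stop on an object; "force" is the grip in N (left out, the last holds). Time passes only in rows, so rows that do not move let the fingers close. It gives the time, the measured TCP pose, the force and the opening at its end, in the units of the state.
- robot.get_obs(): the state, without advancing time (a new reading comes with each control period).
- camera(name): name is "scene" or "top" or "wrist"; returns the picture (480x640x3 uint8, red, green, blue); there is no depth.
- camera_model(name): a dict with "K" (3x3 intrinsics, pixels), "k1" (the pictures are not rectified: a ray, as slopes to the right and down, at radius r is drawn at 1 + k1 r^2 times it, then the intrinsics apply), "world_to_cam" (4x4, takes a point from world to camera coordinates); the wrist camera has in their place "tool_from_camera" (4x4, takes a point from camera to tool coordinates, whose origin is the TCP and whose axes are the flange's). Camera axes: x right, y up, looking along -z (the intrinsics and any distortion apply to the point x, -y, -z); pixel columns grow to the right and rows downward; lengths in m; the calibration is good to about 2 mm. A picture is of the moment at which its call begins: read the wrist's pose just before it. camera_model takes no time and is no camera call.
- robot.hand_in(): hands the job in, once; it reports no verdict.
The state is a dict: "time": time; "q": joint angles; "joint_velocities": joint speeds; "joint_torque": joint torques, N m; "position": TCP position; "tool_rot": TCP orientation; "ft_force": force on the tool from outside, world axes, zero at the start; "moment": the same for the moment, N m; "grip_width": finger opening in m.
Only numpy, scipy, OpenCV 4.12 (cv2) and the standard library are available. Lean on these libraries where they do the work, as an engineer would, in place of code of your own. Each camera call takes 0.05 s, during which the arm holds its last target.

### The job

The row of three white cases at the loading side of the round table has slumped and leans on the hub: push it upright, flat and square against the hub, so that it will clear the reader's fence. Then push the table round counter-clockwise (seen from above) to its next detent, so that the row stands under the reader camera with the table clicked home and the row still upright against the hub. Leave the other things on the bench where they are.

Things in the scene. Friction and masses are not known exactly. Their poses are not given: they have to be found in the camera images.
- index_table (a joint): Turn of the round table about its upright axis, rad: 0 at the start, growing counter-clockwise seen from above; next detent at 1.571. A sprung roller drops into four V notches in the plate's rim. Leaving a notch takes about 5 N at a push post, turning between them 1 N; it stays where it is left, and within 0.07 rad of a notch it is pulled in. Pushed on, it runs past: there is no stop.
- table_axis (a point): On the table's axis, in the top face (40 mm above the bench) of its bare metal plate, 290 mm across. Turns with it. Stations at -x (leaning row), -y (three cases already read), +x and +y (empty): white liner between steel guides (20 mm high, 92 mm apart inside, from 66 to 117 mm off the axis), open outward. Square hub block = backstop, faces 60 mm off the axis, top 103 mm above the bench (knob 110).
- row_nest (a point): In the leaning row's station: foot of the hub's face, mid width, on the liner (43 mm above the bench). Turns with the table; x points from the row straight at the hub (the way to push), z up. Row home: middles of cases 1 to 3 at x = -9, -27, -45 mm, outer face of case 3 at -54 mm. Leaning: the outer bottom edge of case 3 lies at x = -74 mm, 6 mm above the liner.
- post_a (a point): Top of a black upright push post on the table (14 mm diameter, 50 mm tall, top 90 mm above the bench), 116 mm off the axis, at the clockwise side of the +y station. Four alike at quarter turns, one at the clockwise side of each station. Its clockwise side, where one pushes, has 35 mm free before the next station's guide.
- post_b (a point): Top of the push post at the clockwise side of the leaning row's station; same size; a quarter turn counter-clockwise of post_a.
- reader (a point): Fixed point under the reader's camera, 43 mm above the bench, 87 mm off the table's axis. The reader stands on the table's base a quarter turn counter-clockwise of the loading side: aluminium column 284 mm high behind the rim, arm with a black camera 190 mm above the bench, white fence plate 134 mm off the axis, 49 to 101 mm above the bench, which a row that still leans would strike.
- case_1_mid (a point): Middle of white flow cell case 1 of the leaning row (1 next to the hub, 3 outermost). 55 x 85 x 18 mm, 45 g, standing on a long edge: own x axis runs up its 55 mm height (leaning 20 degrees, top towards the hub, at the start; straight up when upright), y along its 85 mm length, z through its 18 mm thickness, away from the hub. Loose.
- case_2_mid (a point): Middle of white flow cell case 2 of the leaning row, same size, axes and lean as case 1.
- case_3_mid (a point): Middle of white flow cell case 3 of the leaning row, same size, axes and lean as case 1 (outermost). Push it low, at its foot: whatever bears on its top at the same time keeps the row leaning. Below about 18 degrees of lean a case settles upright by itself when let go.
- read_1_mid (a point): Middle of white case 1 of the upright row of three already read, loose in the station that is under the reader at the start; same size and axes as case 1. It only rides along with the table.
- read_2_mid (a point): Middle of white case 2 of the upright row of three already read, loose in the station that is under the reader at the start; same size and axes as case 1. It only rides along with the table.
- read_3_mid (a point): Middle of white case 3 of the upright row of three already read, loose in the station that is under the reader at the start; same size and axes as case 1. It only rides along with the table.
- pipette_a: Pipette lying on the bench left of the table, 272 x 49 x 25 mm; bystander.
- tube_2: Orange-capped tube standing upright, 34 mm diameter, 114 mm tall; origin under its base; bystander.
- amber_reagent: Small orange bottle with red cap, 36 mm diameter, 75 mm tall; bystander.
- sample_box: Blue cardboard sample box, 68 x 68 x 50 mm; bystander.
- buffer_b: White bottle with white cap, 44 mm diameter, 90 mm tall; bystander.

How it is judged:
By the outcome, as a careful person would: the job done as asked, in the order asked, and still so for the second after the job is handed in, with the robot touching nothing.
It also fails if it takes over 51 s, if anything falls off the work surface, if the arm or the gripper's body presses on something with over 40 N, if the wrist force passes 120 N, or if a joint passes its speed limit or range.

## Working session

There is one attempt and no reset: what is moved stays moved. The work goes in short steps, Python scripts to look and compute and a tool call to move; the robot and the scene stay as the last step left them, time stands still between calls to the robot, and variables do not carry over. Pictures are saved under pics/ and viewed, and the job is handed in when it is done.

Besides the shell and the picture viewer there is one more tool, called after "Emit:" as name([rows], argument=value, ...), one row to a line, values as JSON. drive_tool: Moves the arm, as the interface text tells. Shifts and turns lie within -1 to 1; 1 stands for 2.5 cm of shift or 6 degrees of turn. Its arguments: {"type":"object","properties":{"plan":{"type":"array","items":{"type":"array","items":{"type":"array","items":{"type":"number","minimum":-1,"maximum":1}}}},"grip":{"type":"number"},"force":{"type":"number"}},"required":["plan"]}

```bash
ls; mkdir -p pics; python3 - <<'E'
from rig import robot,camera,camera_model
import cv2
o=robot.get_obs(); print(o)
for n in("scene","top","wrist"):
    cv2.imwrite(f"pics/{n}0.png",camera(n)[:,:,::-1]); print(n,camera_model(n))
E
```

```text
pics
{'time': 0.0, 'q': array([ 1.07549103e+00,  5.28481890e-01,  1.43393465e+00, -3.04785146e-05,
        1.18133837e+00, -1.78479316e-01]), 'joint_velocities': array([-0.0002786 , -0.00152957,  0.00066096,  0.00192286,  0.00014253,
        0.00033724]), 'joint_torque': array([ 8.24344243e-04, -4.40035915e+01, -1.76596177e+01,  6.35028072e-02,
        5.80092939e-02, -1.37900233e-04]), 'position': array([0.19451507, 0.59359417, 0.40375124]), 'tool_rot': array([ 1.57745449e-01,  9.87479217e-01, -1.02501324e-03, -3.44073757e-04]), 'ft_force': array([-0.16604033,  0.82498408,  0.12288913]), 'moment': array([-0.04331527, -0.07850052,  0.02723013]), 'grip_width': 0.08709574556157802}
scene {'K': array([[528.02087699,   0.        , 315.95209648],
       [  0.        , 528.02087699, 235.36425955],
       [  0.        ,   0.        ,   1.        ]]), 'k1': -0.10310385914619169, 'world_to_cam': array([[-0.43755982, -0.89909108, -0.01329009,  0.03341384],
       [ 0.77541202, -0.38477006,  0.50068772, -0.58154261],
       [-0.4552775 ,  0.20877553,  0.86552595, -0.96363198],
       [ 0.      
[... 357 characters left out ...]
2148, -0.58282478],
       [-0.07846388,  0.02699679,  0.99655135, -1.11179269],
       [ 0.        ,  0.        ,  0.        ,  1.        ]])}
wrist {'K': array([[347.56023317,   0.        , 316.69532693],
       [  0.        , 347.56023317, 241.70086811],
       [  0.        ,   0.        ,   1.        ]]), 'k1': 0.019795370102671638, 'tool_from_camera': array([[-9.95899369e-04,  9.52568706e-01,  3.04321982e-01,
         8.53568072e-02],
       [ 9.99999497e-01,  9.13383439e-04,  4.13504102e-04,
        -8.09218709e-04],
       [ 1.15928409e-04,  3.04322241e-01, -9.52569137e-01,
         1.97783011e-02],
       [ 0.00000000e+00,  0.00000000e+00,  0.00000000e+00,
         1.00000000e+00]])}
```

View pics/scene0.png

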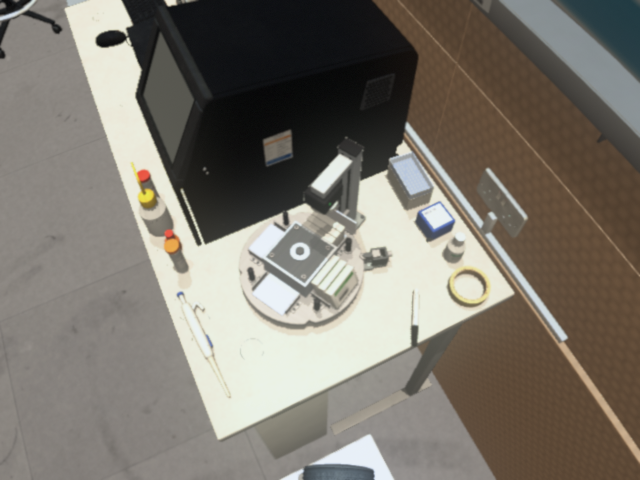

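View pics/top0.png

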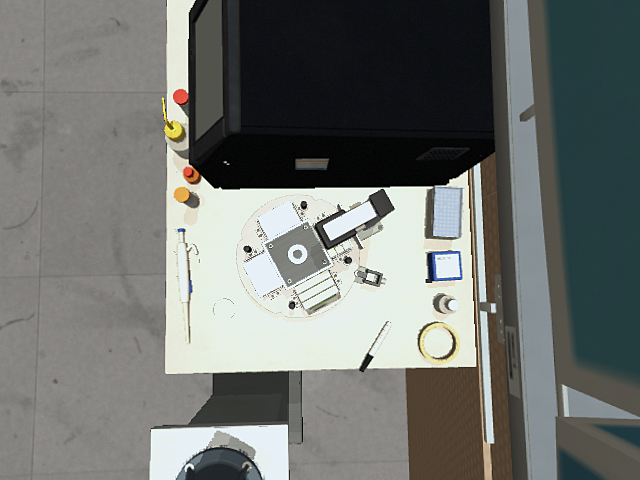

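View pics/wrist0.png

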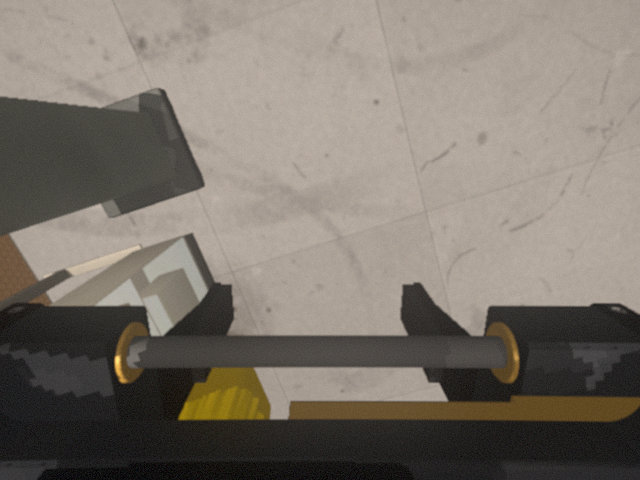

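```bash
cat > h.py <<'E'
import numpy as np,cv2
from rig import robot,camera,camera_model
def proj(n,P,o=None):
    m=camera_model(n);P=np.atleast_2d(P)
    if n=="wrist":
        from scipy.spatial.transform import Rotation as R
        T=np.eye(4);T[:3,:3]=R.from_quat(o['tool_rot']).as_matrix();T[:3,3]=o['position']
        W=np.linalg.inv(T@m['tool_from_camera'])
    else: W=m['world_to_cam']
    c=P@W[:3,:3].T+W[:3,3]
    s=np.c_[c[:,0],-c[:,1]]/(-c[:,2:]); s=s*(1+m['k1']*(s**2).sum(1,keepdims=True))
    return s@m['K'][:2,:2].T+m['K'][:2,2]
def back(n,px,z,o=None):
    from scipy.optimize import fsolve
    return np.array([np.r_[fsolve(lambda v:(proj(n,[v[0],v[1],z],o)[0]-p),[.6,-.2]),z] for p in np.atleast_2d(px)])
E
python3 - <<'E'
import cv2
a=cv2.imread('pics/top0.png')[180:340,220:400];cv2.imwrite('pics/topz.png',cv2.resize(a,(675,600),interpolation=2))
a=cv2.imread('pics/scene0.png')[200:335,225:405];cv2.imwrite('pics/scz.png',cv2.resize(a,(800,600),interpolation=2))
E
```

```text
(no output)
```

View pics/topz.png

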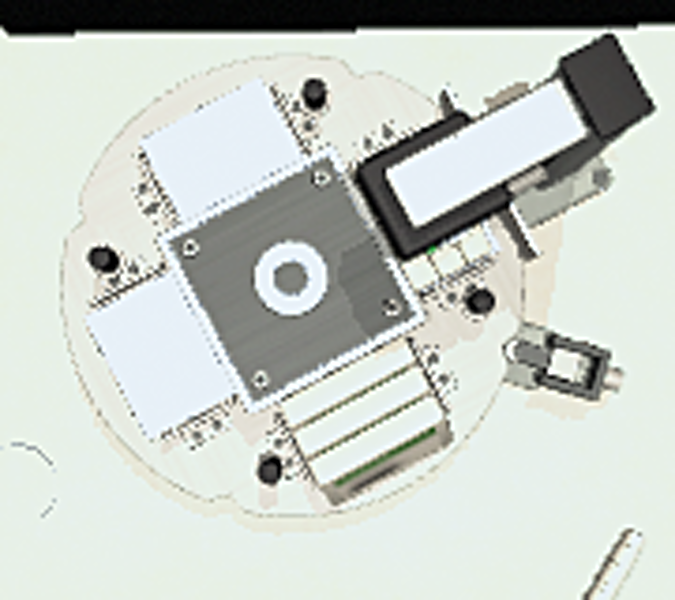

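View pics/scz.png

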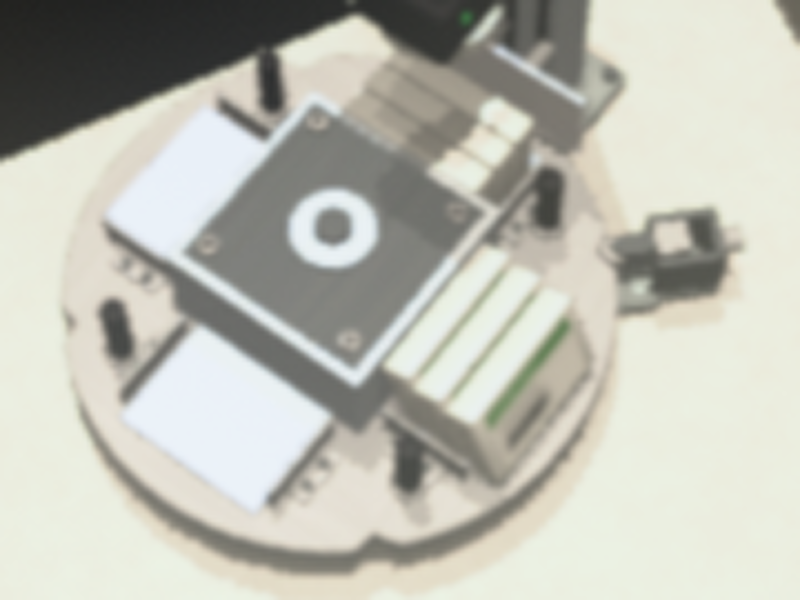

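```bash
cat > fit.py <<'E'
from h import *
from scipy.optimize import least_squares
T=lambda l:np.array(l)/3.75+[220,180]
S=lambda l:np.array(l)/(800/180)+[225,200]
th=T([(165,238),(330,148),(425,318),(255,408)]); tp=T([(315,86),(100,255),(268,465),(482,297)])
sh=S([(172,255),(315,95),(497,212),(357,383)]); sp=S([(268,55),(113,305),(408,437),(550,173)])
# table frame angle th; -x station toward lower-right in top picture
ha=np.radians(np.array([90+45,45-0,-45,-135])) # placeholder order
def pts(v):
    x,y,t,pa=v
    # hub corners at angle t+k*90+45
    A=[np.array([x,y,.103])+.0849*np.r_[np.cos(t+a),np.sin(t+a),0] for a in np.radians([135,45,-45,-135])]
    Pp=[np.array([x,y,.09])+.116*np.r_[np.cos(t+a+pa),np.sin(t+a+pa),0] for a in np.radians([0,90,180,270])]
    return np.array(A),np.array(Pp)
def res(v):
    A,P=pts(v)
    return np.r_[(proj('top',A)-th).ravel(),(proj('top',P)-tp).ravel(),(proj('scene',A)-sh).ravel(),(proj('scene',P)-sp).ravel()]
if __name__=='__main__':
    c=back('top',[[298,254]],.1)[0];print(c)
    r=least_squares(res,[c[0],c[1],np.radians(26),0],loss='soft_l1');print(r.x,np.degrees(r.x[2:]));print(res(r.x).reshape(-1,2).round(1).tolist())
E
python3 fit.py
```

```text
[ 0.5433024  -0.19256791  0.1       ]
[ 0.54402253 -0.19118667 -1.09157508  0.96128037] [-62.54264524  55.07730825]
[[-3.4, -0.8], [0.3, -2.3], [0.8, -0.3], [-1.8, 1.8], [-0.6, 0.1], [-0.8, 0.1], [-0.0, 1.8], [0.3, 0.5], [-1.6, -1.1], [-0.3, -2.7], [1.7, -1.8], [0.4, -0.3], [0.3, -0.2], [-0.1, 0.3], [0.5, 1.2], [0.9, 0.2]]
```

```bash
cat > fit2.py <<'E'
from fit import *
def pts(v):
    x,y,t,pa,s=v
    f=lambda r,a,z:np.array([x,y,z])+r*np.r_[np.cos(t+a),np.sin(t+a),0]
    return np.array([f(s,a,.103) for a in np.radians([45,-45,-135,-225])]),np.array([f(.116,a+pa,.09) for a in np.radians([0,90,180,270])])
def res(v):
    A,P=pts(v)
    return np.r_[(proj('top',A)-th).ravel(),(proj('top',P)-tp).ravel(),(proj('scene',A)-sh).ravel(),(proj('scene',P)-sp).ravel()]
r=least_squares(res,[.544,-.191,.479,-.6,.085],loss='soft_l1');print(r.x,np.degrees(r.x[2:4]));print(res(r.x).reshape(-1,2).round(1).tolist())
x,y,t,pa,s=r.x
R=np.array([[np.cos(t),-np.sin(t),0],[np.sin(t),np.cos(t),0],[0,0,1]])
L=lambda p:np.atleast_2d(p)@R.T+[x,y,0]
np.save('tab.npy',[x,y,t,pa])
curves=[]
a=np.linspace(0,2*np.pi,80)
curves.append((np.c_[.145*np.cos(a),.145*np.sin(a),0*a+.04],(255,0,0)))
curves.append((np.array([[1,1],[1,-1],[-1,-1],[-1,1],[1,1]])@np.eye(2,3)*.06+[0,0,.103],(0,0,255)))
curves.append((np.array([[-.117,.046,.063],[-.066,.046,.063]]),(0,160,0)))
curves.append((np.array([[-.117,-.046,.063],[-.066,-.046,.063]]),(0,160,0)))
curves.append((np.array([[-.134,-.0425,.049],[-.134,.0425,.049]]),(255,0,255)))
for k in range(4):
    c=.116*np.r_[np.cos(pa+k*np.pi/2),np.sin(pa+k*np.pi/2)]
    curves.append((np.c_[c[0]+.007*np.cos(a),c[1]+.007*np.sin(a),0*a+.09],(0,0,255)))
for n,(x0,y0,w,h,f) in dict(top=(220,180,180,160,4),scene=(225,200,180,135,4)).items():
    im=cv2.resize(cv2.imread(f'pics/{n}0.png')[y0:y0+h,x0:x0+w],None,fx=f,fy=f,interpolation=2)
    for c,col in curves: cv2.polylines(im,[np.int32((proj(n,L(c))-[x0,y0]+.5)*f)],False,col,1)
    cv2.imwrite(f'pics/{n}_ov.png',im)
print('post_b',L([.116*np.cos(pa+np.pi),.116*np.sin(pa+np.pi),.09]),'foot',L([-.134,0,.049]))
E
python3 fit2.py
```

```text
[ 0.54382456 -0.19142695  0.47730655 -0.60786978  0.08072549] [ 27.34765113 -34.82837304]
[[-1.5, -0.2], [-0.1, -0.4], [-1.0, -0.6], [-1.2, 0.0], [-0.5, 0.1], [-0.7, 0.1], [0.0, 1.9], [0.4, 0.6], [0.4, -1.4], [0.1, -1.1], [-0.0, -1.5], [0.2, -2.1], [0.4, -0.1], [0.1, 0.3], [0.6, 1.2], [1.1, 0.2]]
post_b [[ 0.42881187 -0.17632461  0.09      ]] foot [[ 0.42480101 -0.252985    0.049     ]]
```

View pics/top_ov.png

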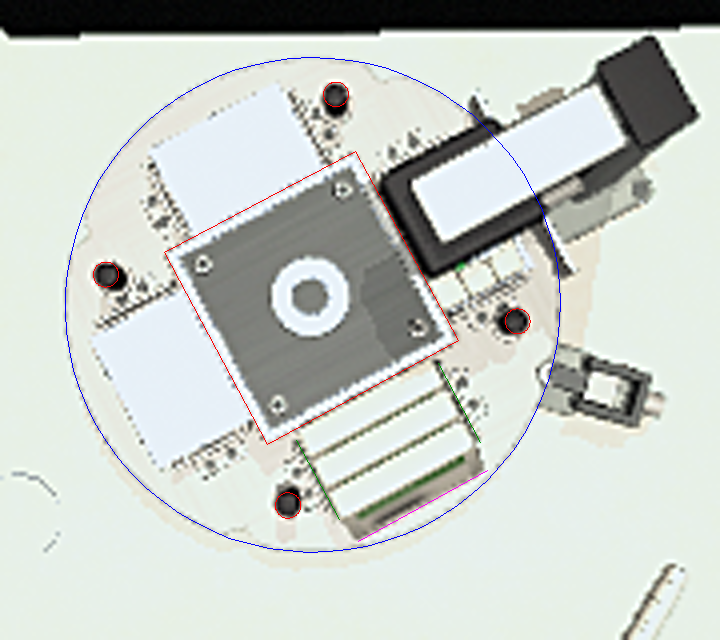

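View pics/scene_ov.png

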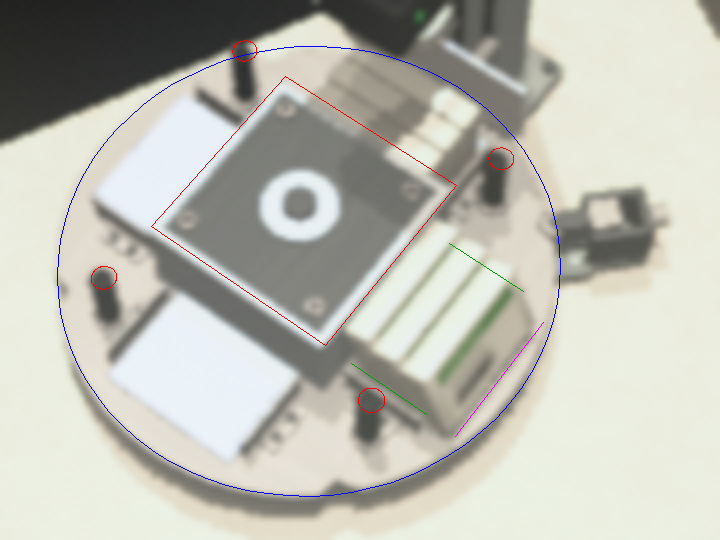

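Emit:
drive_tool([
  [[1,-1,0,0,0,0],[1,-1,0,0,0,0],[1,-1,0,0,0,0],[1,-1,0,0,0,0],[1,-1,0,0,0,0],[1,-1,0,0,0,0],[1,-1,0,0,0,0],[1,-1,0,0,0,0]],
], grip=0.48, force=20)

```text
time: 1.15
position: [0.3953, 0.3929, 0.4045]
tool_rot: [0.158, 0.987, -0.0, -0.0]
ft_force: [0.8, 0.4, 0.2]
grip_width: 0.0456
```

Emit:
drive_tool([
  [[1,-1,0,0,0,0],[1,-1,0,0,0,0],[-0.13,-0.97,0,0,0,0.3],[-0.13,-0.97,0,0,0,0.3],[-0.13,-0.97,0,0,0,0.3],[-0.13,-0.97,0,0,0,0.3],[-0.13,-0.97,0,0,0,0.3],[-0.13,-0.97,0,0,0,0.3]],
])

```text
time: 2.15
position: [0.4249, 0.1976, 0.4046]
tool_rot: [0.064, 0.998, -0.0, -0.0]
ft_force: [0.9, 0.5, 0.1]
grip_width: 0.0451
```

Emit:
drive_tool([
  [[-0.13,-0.97,0,0,0,0.3],[-0.13,-0.97,0,0,0,0.3],[-0.13,-0.97,0,0,0,0.3],[-0.13,-0.97,0,0,0,0.3],[-0.13,-0.97,0,0,0,0.3],[-0.13,-0.97,0,0,0,0.3],[-0.13,-0.97,0,0,0,0.3],[-0.13,-0.97,0,0,0,0.3]],
])

```text
time: 3.15
position: [0.3989, 0.0036, 0.4047]
tool_rot: [-0.062, 0.998, 0.0, -0.0]
ft_force: [1.5, -0.4, 0.0]
grip_width: 0.0451
```

Emit:
drive_tool([
  [[-0.13,-0.97,0,0,0,0.3],[-0.13,-0.97,0,0,0,0.3],[-0.13,-0.97,0,0,0,0.3],[-0.13,-0.97,0,0,0,0.3],[-0.13,-0.97,0,0,0,0.3],[-0.13,-0.97,0,0,0,0.3],[-0.13,-0.97,0,0,0,0.3],[-0.13,-0.97,0,0,0,0.3]],
])

```text
time: 4.15
position: [0.3729, -0.1903, 0.4047]
tool_rot: [-0.187, 0.982, 0.0, -0.0]
ft_force: [0.7, -0.1, 0.4]
grip_width: 0.0454
```

Emit:
drive_tool([
  [[-0.13,-0.97,0,0,0,0.3],[-0.13,-0.97,0,0,0,0.3],[-0.13,-0.97,0,0,0,0.3],[0,0,0,0.26,-0.5,0],[0,0,0,0.26,-0.5,0],[0,0,0,0.26,-0.5,0],[0,0,0,0,0,0]],
])

```text
time: 5.03
position: [0.4011, -0.2285, 0.4082]
tool_rot: [-0.209, 0.976, 0.008, 0.057]
ft_force: [-0.5, 0.3, -0.4]
grip_width: 0.0452
```

```bash
cat > st.py <<'E'
from h import *
from scipy.spatial.transform import Rotation as Ro
x,y,t,pa=np.load('tab.npy')
def loc(p): d=np.array(p)-[x,y,0]; return np.array([np.cos(t)*d[0]+np.sin(t)*d[1],-np.sin(t)*d[0]+np.cos(t)*d[1],d[2]])
def state():
    o=robot.get_obs();M=Ro.from_quat(o['tool_rot']).as_matrix()
    tip=o['position']+.182*M[:,2]
    print('t',round(o['time'],2),'pos',o['position'].round(4),'q',o['q'].round(2),'F',o['ft_force'].round(1),'w',o['grip_width'].round(3))
    print('tip local',loc(tip).round(4),'yaw y',np.degrees(np.arctan2(M[1,1],M[0,1])).round(2),'tilt',np.degrees(np.arccos(-M[2,2])).round(2),'ydip',M[2,1].round(3))
    return o,M
E
python3 - <<'E'
from st import *
o,M=state()
cv2.imwrite('pics/w1.png',camera('wrist')[:,:,::-1])
E
```

```text
Traceback (most recent call last):
  File "st.py", line 8, in state
    print('t',round(o['time'],2),'pos',o['position'].round(4),'q',o['q'].round(2),'F',o['ft_force'].round(1),'w',o['grip_width'].round(3))
                                                                                                                 ^^^^^^^^^^^^^^^^^^^^^
AttributeError: 'float' object has no attribute 'round'
```

```bash
sed -i "s/o\['grip_width'\].round(3)/round(o['grip_width'],3)/" st.py; python3 - <<'E'
from st import *
o,M=state()
cv2.imwrite('pics/w1.png',camera('wrist')[:,:,::-1])
E
```

```text
t 5.03 pos [ 0.4011 -0.2285  0.4082] q [-0.79  0.29  1.85  0.13  0.96 -2.85] F [-0.5  0.3 -0.4] w 0.045
tip local [-0.123   0.0298  0.2274] yaw y 114.11 tilt 6.65 ydip -0.009
```

View pics/w1.png

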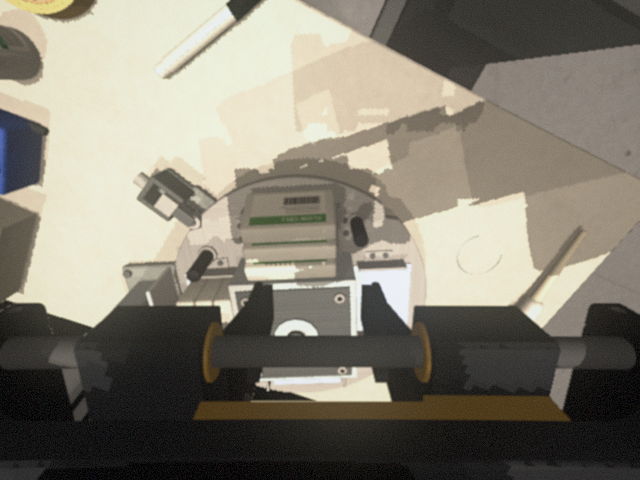

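```bash
cat > plan.py <<'E'
from st import *
def target(yawy_deg,tilt_deg):
    # tool y at yawy; tilt: tips lead toward local +x
    a=np.radians(yawy_deg); Y=np.array([np.cos(a),np.sin(a),0]);Z=np.array([0,0,-1.]);X=np.cross(Y,Z)
    M=np.c_[X,Y,Z]; b=t-np.pi/2
    return Ro.from_rotvec(np.radians(tilt_deg)*np.array([np.cos(b),np.sin(b),0])).as_matrix()@M
def W(l): return np.array([x+np.cos(t)*l[0]-np.sin(t)*l[1],y+np.sin(t)*l[0]+np.cos(t)*l[1],l[2]])
def go(tiplocal,yaw,tilt):
    o,M=state();Rt=target(yaw,tilt); tcp=W(tiplocal)-.182*Rt[:,2]
    dp=(tcp-o['position'])/.025; dr=np.degrees(Ro.from_matrix(Rt@M.T).as_rotvec())/6
    print('target tcp',tcp.round(4),'units shift',dp.round(2),'turn',dr.round(2))
E
python3 -c "
from plan import *
go([-.175,0,.2],np.degrees(t)-90,10)"
```

```text
t 5.08 pos [ 0.4008 -0.2287  0.4081] q [-0.79  0.29  1.85  0.13  0.96 -2.85] F [-0.3 -0.2 -1. ] w 0.045
tip local [-0.1234  0.0298  0.2273] yaw y 114.11 tilt 6.61 ydip -0.009
target tcp [ 0.3603 -0.2863  0.3792] units shift [-1.62 -2.31 -1.16] turn [  3.89   1.73 -29.17]
```

Emit:
drive_tool([
  [[-0.2,-0.3,0,0.13,0.058,-0.972],[-0.2,-0.3,0,0.13,0.058,-0.972],[-0.2,-0.3,0,0.13,0.058,-0.972],[-0.2,-0.3,0,0.13,0.058,-0.972],[-0.2,-0.3,0,0.13,0.058,-0.972],[-0.2,-0.3,0,0.13,0.058,-0.972],[-0.2,-0.3,0,0.13,0.058,-0.972],[-0.2,-0.2,0,0.13,0.058,-0.972]],
])

```text
time: 6.08
position: [0.3602, -0.287, 0.4081]
tool_rot: [0.201, 0.978, 0.041, 0.043]
ft_force: [-0.8, 0.2, -0.0]
grip_width: 0.0454
```

Emit:
drive_tool([
  [[0,0,0,0.13,0.058,-0.972],[0,0,0,0.13,0.058,-0.972],[0,0,0,0.13,0.058,-0.972],[0,0,0,0.13,0.058,-0.972],[0,0,0,0.13,0.058,-0.972],[0,0,0,0.13,0.058,-0.972],[0,0,0,0.13,0.058,-0.972],[0,0,0,0.13,0.058,-0.972]],
])

```text
time: 7.08
position: [0.3604, -0.2866, 0.4081]
tool_rot: [0.574, 0.816, 0.067, 0.022]
ft_force: [-0.3, 0.1, 0.2]
grip_width: 0.0451
```

Emit:
drive_tool([
  [[0,0,0,0.13,0.058,-0.972],[0,0,0,0.13,0.058,-0.972],[0,0,0,0.13,0.058,-0.972],[0,0,0,0.13,0.058,-0.972],[0,0,0,0.13,0.058,-0.972],[0,0,0,0.13,0.058,-0.972],[0,0,0,0.13,0.058,-0.972],[0,0,0,0.13,0.058,-0.972]],
])

```text
time: 8.07
position: [0.3604, -0.2866, 0.4081]
tool_rot: [0.852, 0.517, 0.082, -0.003]
ft_force: [-0.3, 0.1, 2.1]
grip_width: 0.0452
```

Emit:
drive_tool([
  [[0,0,0,0.13,0.058,-0.972],[0,0,0,0.13,0.058,-0.972],[0,0,0,0.13,0.058,-0.972],[0,0,0,0.13,0.058,-0.972],[0,0,0,0.13,0.058,-0.972],[0,0,0,0.13,0.058,-0.972]],
])

```text
time: 8.82
position: [0.3604, -0.2866, 0.4081]
tool_rot: [0.968, 0.234, 0.084, -0.021]
ft_force: [-0.2, 0.8, -0.1]
grip_width: 0.0459
```

```bash
python3 -c "
from plan import *
go([-.175,0,.0535],np.degrees(t)-90,10)
cv2.imwrite('pics/w2.png',camera('wrist')[:,:,::-1])"
```

```text
t 8.82 pos [ 0.3604 -0.2866  0.4081] q [-0.96  0.29  1.85  0.21  0.99  0.02] F [-0.2  0.8 -0.1] w 0.046
tip local [-1.753e-01 -1.000e-04  2.288e-01] yaw y -62.86 tilt 9.92 ydip -0.002
target tcp [ 0.3603 -0.2863  0.2327] units shift [-0.    0.01 -7.01] turn [-0.01 -0.02  0.03]
```

View pics/w2.png

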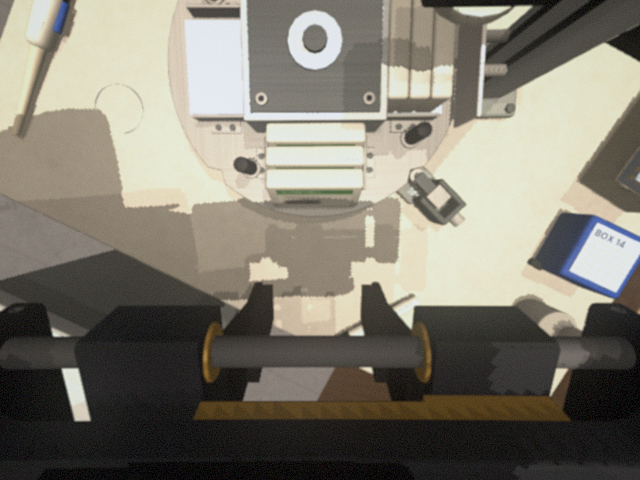

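```bash
cat > ov.py <<'E'
from plan import *
import sys
def ov(src,dst,o,rot=0,crop=None,f=1):
    im=cv2.imread(src); a=np.linspace(0,2*np.pi,60); c,s=np.cos(rot),np.sin(rot)
    def d(P,col):
        P=np.array(P);P=np.c_[P[:,0]*c-P[:,1]*s,P[:,0]*s+P[:,1]*c,P[:,2]]
        cv2.polylines(im,[np.int32(proj('wrist',np.array([W(p) for p in P]),o))],False,col,1)
    d(np.array([[1,1],[1,-1],[-1,-1],[-1,1],[1,1]])@np.eye(2,3)*.06+[0,0,.103],(0,0,255))
    d(np.c_[.145*np.cos(a),.145*np.sin(a),0*a+.04],(255,0,0))
    for k in range(4): d(np.c_[.116*np.cos(pa+k*np.pi/2)+.007*np.cos(a),.116*np.sin(pa+k*np.pi/2)+.007*np.sin(a),0*a+.09],(0,0,255))
    for g in(-1,1): d([[-.117,g*.046,.063],[-.066,g*.046,.063]],(0,160,0))
    d([[-.114,-.0425,.098],[-.114,.0425,.098]],(255,0,255))
    d([[-.134,-.0425,.049],[-.134,.0425,.049]],(0,255,255))
    if crop: x0,y0,w,h=crop; im=cv2.resize(im[y0:y0+h,x0:x0+w],None,fx=f,fy=f)
    cv2.imwrite(dst,im)
E
python3 -c "
from ov import *
ov('pics/w2.png','pics/w2o.png',robot.get_obs(),0,(160,0,320,240),2.5)"
```

```text
(no output)
```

View pics/w2o.png

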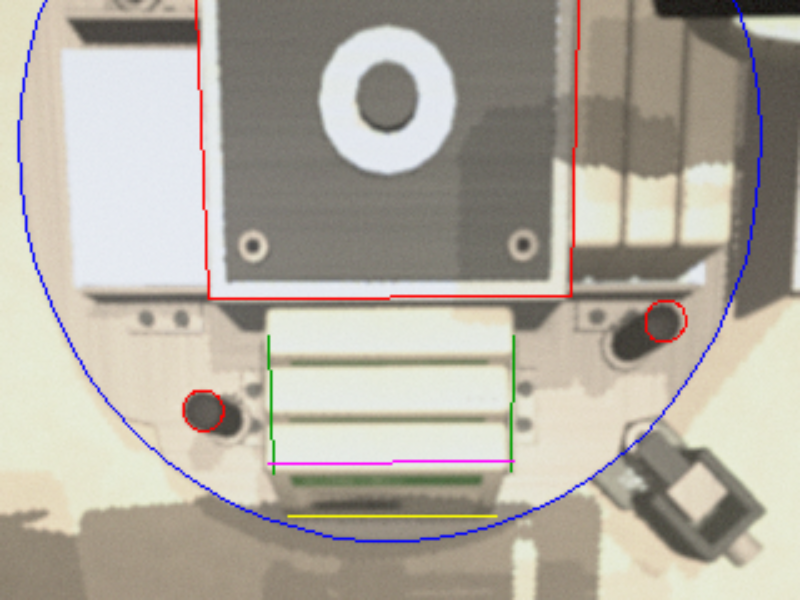

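Emit:
drive_tool([
  [[0,0,-1,0,0,0],[0,0,-1,0,0,0],[0,0,-1,0,0,0],[0,0,-1,0,0,0],[0,0,-1,0,0,0],[0,0,-1,0,0,0],[0,0,-0.6,0,0,0],[0,0,-0.4,0,0,0]],
])

```text
time: 9.88
position: [0.3605, -0.2867, 0.2323]
tool_rot: [0.968, 0.236, 0.084, -0.021]
ft_force: [-0.3, 0.4, 1.2]
grip_width: 0.0453
```

```bash
python3 -c "
from plan import *
go([-.175,0,.0535],np.degrees(t)-90,10)
cv2.imwrite('pics/w3.png',camera('wrist')[:,:,::-1])
cv2.imwrite('pics/s3.png',cv2.resize(camera('scene')[180:360,220:460,::-1],None,fx=3.3,fy=3.3))"
```

```text
t 9.88 pos [ 0.3605 -0.2867  0.2323] q [-0.96  0.63  2.    0.35  0.52 -0.18] F [-0.3  0.4  1.2] w 0.045
tip local [-1.751e-01 -1.000e-04  5.310e-02] yaw y -62.6 tilt 9.97 ydip -0.002
target tcp [ 0.3603 -0.2863  0.2327] units shift [-0.01  0.01  0.02] turn [-0.01 -0.01 -0.01]
```

View pics/w3.png

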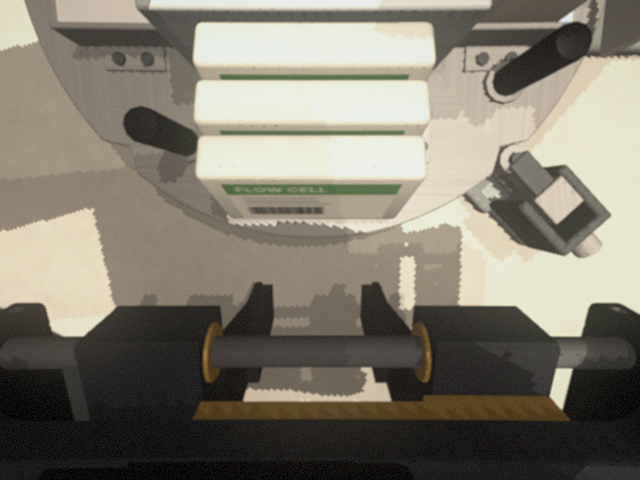

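View pics/s3.png

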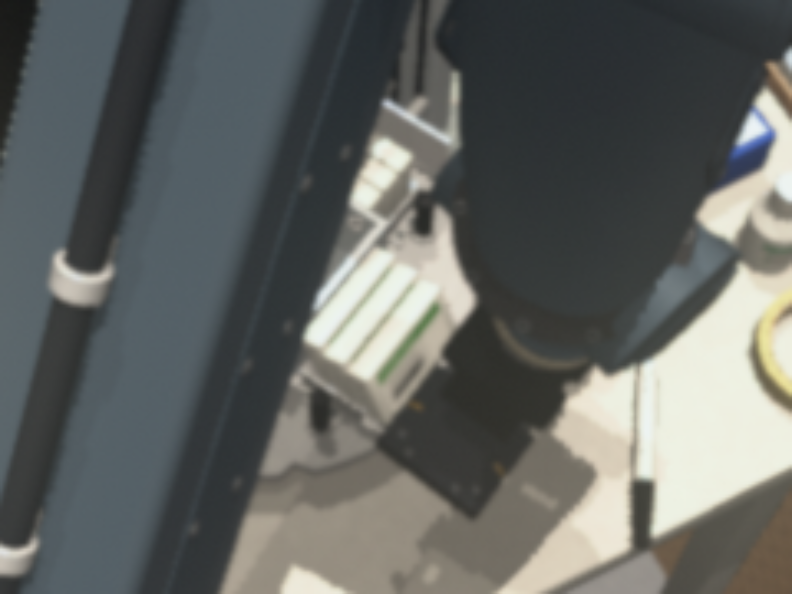

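```bash
python3 -c "
from plan import *
o,M=state()
for dx in(-.0095,0,.0095):
  for dy in(-.037,-.0225,.0225,.037):
    print(dx,dy,proj('wrist',o['position']+M@[dx,dy,.182],o).round(0))
import cv2
cv2.imwrite('pics/w3z.png',cv2.resize(cv2.imread('pics/w3.png')[130:330,180:460],None,fx=2.8,fy=2.8))"
```

```text
t 9.97 pos [ 0.3604 -0.2865  0.2324] q [-0.96  0.63  2.    0.35  0.52 -0.18] F [ 0.8  0.4 -0.5] w 0.045
tip local [-0.1751  0.0002  0.0532] yaw y -62.64 tilt 9.97 ydip -0.002
-0.0095 -0.037 [[247. 315.]]
-0.0095 -0.0225 [[275. 315.]]
-0.0095 0.0225 [[360. 315.]]
-0.0095 0.037 [[388. 315.]]
0 -0.037 [[246. 299.]]
0 -0.0225 [[274. 299.]]
0 0.0225 [[361. 299.]]
0 0.037 [[389. 299.]]
0.0095 -0.037 [[245. 282.]]
0.0095 -0.0225 [[273. 282.]]
0.0095 0.0225 [[361. 282.]]
0.0095 0.037 [[390. 282.]]
```

View pics/w3z.png

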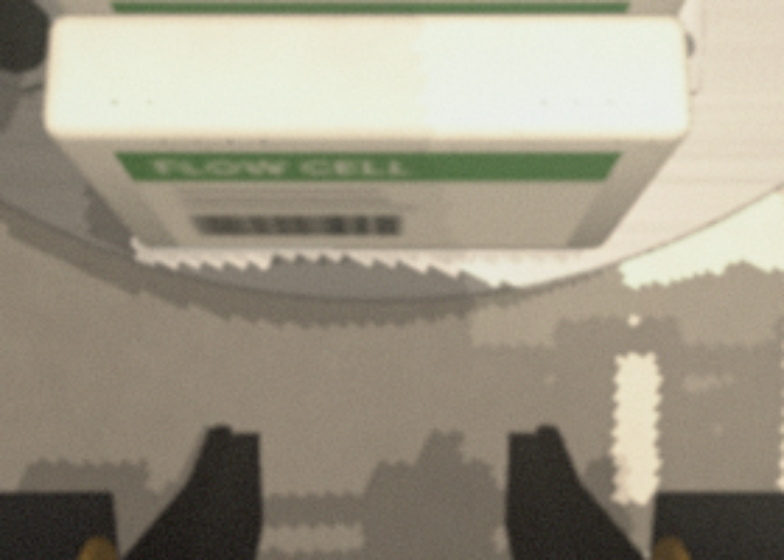

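Emit:
drive_tool([
  [[0.355,0.184,0,0,0,0],[0.355,0.184,0,0,0,0],[0.355,0.184,0,0,0,0],[0.089,0.046,0,0,0,0],[0.089,0.046,0,0,0,0],[0.089,0.046,0,0,0,0],[0,0,0,0,0,0]],
])

```text
time: 10.85
position: [0.3936, -0.2692, 0.233]
tool_rot: [0.968, 0.235, 0.084, -0.021]
ft_force: [-2.5, -0.8, -0.9]
grip_width: 0.045
```

```bash
python3 -c "
from plan import *
state()
cv2.imwrite('pics/w4.png',camera('wrist')[:,:,::-1])"
```

```text
t 10.85 pos [ 0.3936 -0.2692  0.233 ] q [-0.88  0.63  1.96  0.34  0.54 -0.08] F [-2.5 -0.8 -0.9] w 0.045
tip local [-0.1376  0.0002  0.0538] yaw y -62.68 tilt 9.97 ydip -0.001
```

View pics/w4.png

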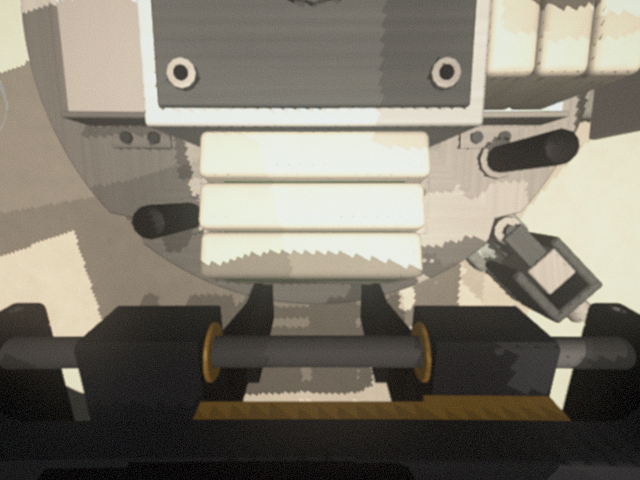

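Emit:
drive_tool([
  [[0.089,0.046,0,0,0,0],[0.089,0.046,0,0,0,0],[0.089,0.046,0,0,0,0],[0.089,0.046,0,0,0,0],[0.045,0.023,0,0,0,0],[0,0,0,0,0,0]],
])

```text
time: 11.65
position: [0.404, -0.2639, 0.2332]
tool_rot: [0.968, 0.235, 0.085, -0.021]
ft_force: [-1.5, -0.6, -1.5]
grip_width: 0.0456
```

```bash
python3 -c "
from plan import *
state()
cv2.imwrite('pics/w5.png',camera('wrist')[:,:,::-1])"
```

```text
t 11.65 pos [ 0.404  -0.2639  0.2332] q [-0.86  0.64  1.95  0.33  0.54 -0.05] F [-1.5 -0.6 -1.5] w 0.046
tip local [-0.1258  0.      0.054 ] yaw y -62.68 tilt 10.01 ydip -0.001
```

View pics/w5.png

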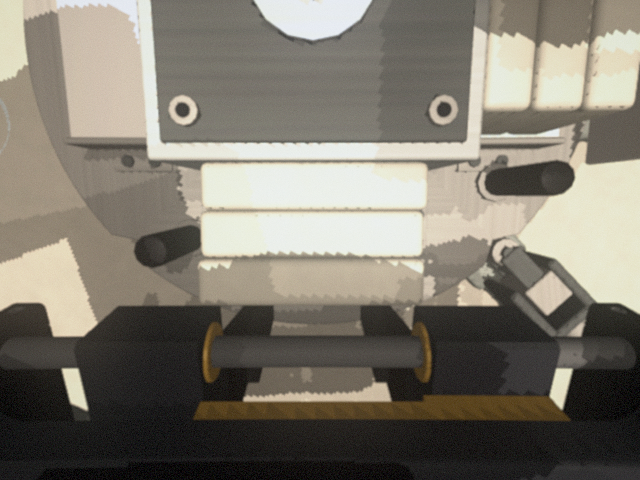

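Emit:
drive_tool([
  [[0.045,0.023,0,0,0,0],[0.045,0.023,0,0,0,0],[0.018,0.009,0,0,0,0],[0,0,0,0,0,0]],
])

```text
time: 12.2
position: [0.4064, -0.2626, 0.2331]
tool_rot: [0.968, 0.235, 0.084, -0.021]
ft_force: [-3.3, -1.7, -4.0]
grip_width: 0.045
```

Emit:
drive_tool([
  [[0.027,0.014,0,0,0,0],[0,0,0,0,0,0]],
])

```text
time: 12.45
position: [0.4067, -0.2624, 0.233]
tool_rot: [0.968, 0.236, 0.084, -0.021]
ft_force: [-6.1, -3.7, -4.2]
grip_width: 0.0451
```

Emit:
drive_tool([
  [[0.03,0.016,0,0,0,0],[0,0,0,0,0,0]],
])

```text
time: 12.7
position: [0.407, -0.2623, 0.233]
tool_rot: [0.968, 0.236, 0.083, -0.021]
ft_force: [-10.0, -5.0, -2.9]
grip_width: 0.0452
```

```bash
python3 -c "
from plan import *
state()
cv2.imwrite('pics/w6.png',camera('wrist')[:,:,::-1])"
```

```text
t 12.7 pos [ 0.407  -0.2623  0.233 ] q [-0.85  0.64  1.94  0.33  0.54 -0.04] F [-10.   -5.   -2.9] w 0.045
tip local [-1.228e-01  1.000e-04  5.370e-02] yaw y -62.61 tilt 9.87 ydip -0.001
```

View pics/w6.png

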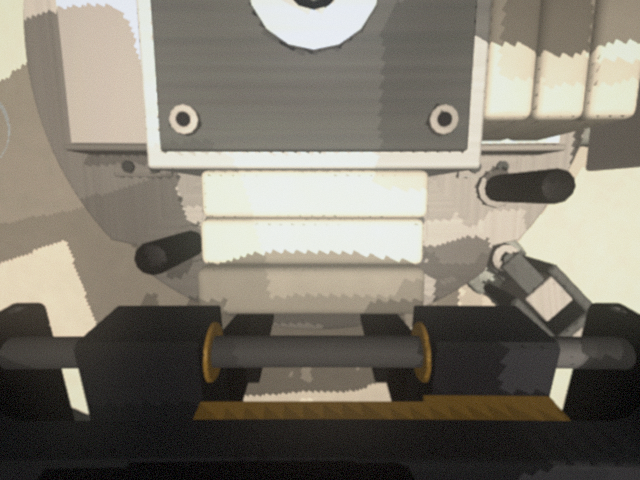

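Emit:
drive_tool([
  [[-0.05,-0.026,0,0,0,0],[-0.089,-0.046,0,0,0,0],[-0.355,-0.184,0,0,0,0],[-0.355,-0.184,0,0,0,0],[-0.6,-0.31,0,0,0,0],[-0.355,-0.184,0.5,0,0,0],[0,0,1,0,0,0],[0,0,1,0,0,0]],
], grip=1)

```text
time: 13.75
position: [0.3624, -0.2855, 0.297]
tool_rot: [0.968, 0.235, 0.085, -0.021]
ft_force: [-0.3, -0.5, 0.1]
grip_width: 0.0003
```

Emit:
drive_tool([
  [[0,0,1,0,0,0],[0,0,1,0,0,0],[0,0,1,0,0,0],[0,0,0,0,0,0]],
])

```text
time: 14.25
position: [0.3629, -0.2856, 0.3729]
tool_rot: [0.968, 0.235, 0.086, -0.018]
ft_force: [0.0, -0.5, 0.0]
grip_width: 0.0005
```

```bash
python3 -c "
from ov import *
o,M=state()
cv2.imwrite('pics/w7.png',camera('wrist')[:,:,::-1])
ov('pics/w7.png','pics/w7o.png',o,0,(120,0,400,280),2)"
```

```text
t 14.25 pos [ 0.3629 -0.2856  0.3729] q [-0.96  0.35  1.89  0.22  0.89 -0.  ] F [ 0.  -0.5  0. ] w 0.001
tip local [-0.1722 -0.0014  0.1937] yaw y -62.7 tilt 10.04 ydip 0.005
```

View pics/w7o.png

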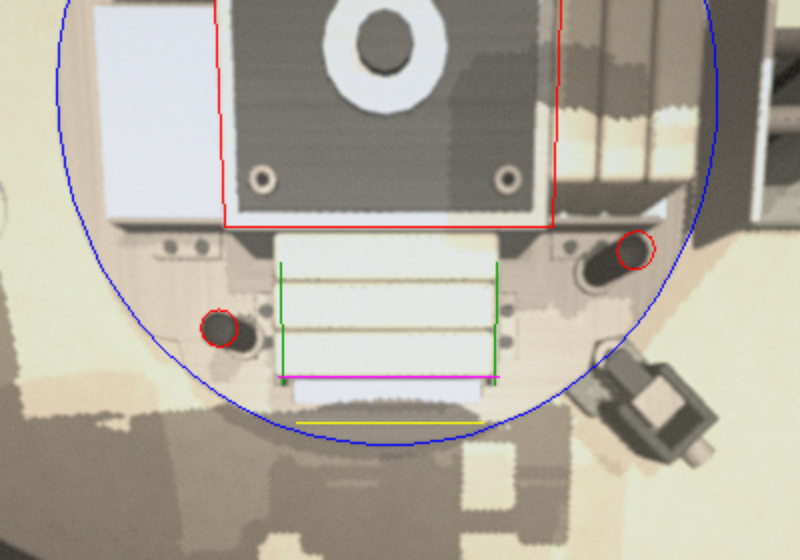

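```bash
python3 -c "
from plan import *
go([-.0916,.0947,.194],20,0)"
```

```text
t 14.3 pos [ 0.3626 -0.2853  0.3717] q [-0.96  0.35  1.89  0.22  0.89 -0.  ] F [ 0.6 -0.2 -0.3] w 0.0
tip local [-0.1724 -0.0005  0.1925] yaw y -62.7 tilt 10.01 ydip 0.002
target tcp [ 0.419  -0.1494  0.376 ] units shift [2.25 5.44 0.17] turn [-1.69  0.68 13.74]
```

Emit:
drive_tool([
  [[0.28,0.68,0.02,-0.121,0.049,0.981],[0.28,0.68,0.02,-0.121,0.049,0.981],[0.28,0.68,0.02,-0.121,0.049,0.981],[0.28,0.68,0.02,-0.121,0.049,0.981],[0.28,0.68,0.02,-0.121,0.049,0.981],[0.28,0.68,0.02,-0.121,0.049,0.981],[0.28,0.68,0.02,-0.121,0.049,0.981],[0.28,0.68,0.02,-0.121,0.049,0.981]],
])

```text
time: 15.3
position: [0.4186, -0.1485, 0.3736]
tool_rot: [0.794, 0.607, 0.038, -0.011]
ft_force: [-0.1, 0.3, -0.1]
grip_width: 0.0004
```

Emit:
drive_tool([
  [[0,0,0,-0.121,0.049,0.981],[0,0,0,-0.121,0.049,0.981],[0,0,0,-0.121,0.049,0.981],[0,0,0,-0.121,0.049,0.981],[0,0,0,-0.121,0.049,0.981],[0,0,0,-0.121,0.049,0.981],[0,0,0,0,0,0]],
])

```text
time: 16.18
position: [0.4185, -0.1491, 0.3738]
tool_rot: [0.575, 0.818, -0.001, -0.002]
ft_force: [-0.5, -0.4, 0.3]
grip_width: 0.0005
```

```bash
python3 -c "
from ov import *
go([-.0916,.0947,.070],20,0)
o=robot.get_obs()
cv2.imwrite('pics/w8.png',camera('wrist')[:,:,::-1])
ov('pics/w8.png','pics/w8o.png',o)"
```

```text
t 16.18 pos [ 0.4185 -0.1491  0.3738] q [-0.59  0.34  1.9  -0.    0.91 -0.94] F [-0.5 -0.4  0.3] w 0.0
tip local [-0.0926  0.0955  0.1918] yaw y 19.86 tilt 0.25 ydip -0.004
target tcp [ 0.419  -0.1494  0.252 ] units shift [ 0.02 -0.01 -4.87] turn [ 0.   -0.04  0.02]
```

View pics/w8o.png

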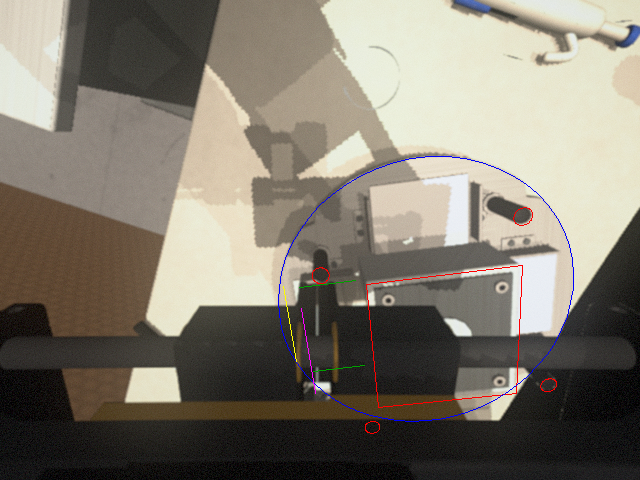

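Emit:
drive_tool([
  [[0.02,0,-0.8,0,0,0],[0,0,-0.8,0,0,0],[0,0,-0.8,0,0,0],[0,0,-0.8,0,0,0],[0,0,-0.8,0,0,0],[0,0,-0.5,0,0,0],[0,0,-0.37,0,0,0],[0,0,0,0,0,0]],
])

```text
time: 17.23
position: [0.4193, -0.1492, 0.2525]
tool_rot: [0.574, 0.819, -0.001, -0.001]
ft_force: [-0.2, -0.5, 0.8]
grip_width: 0.0005
```

```bash
python3 -c "
from ov import *
go([-.0916,.0947,.070],20,0)
o=robot.get_obs()
cv2.imwrite('pics/w9.png',camera('wrist')[:,:,::-1])
ov('pics/w9.png','pics/w9o.png',o)
# arc plan
def fp(phi,gap=0):
    a=np.radians(138.35+phi); p=.1246*np.array([np.cos(a),np.sin(a)])
    return p
p0=np.array([-.0931,.0828])
print('to contact',(W([*p0,.07])-W([-.0916,.0947,.07]))[:2]/.025)
cur=W([*fp(0),.07])
for phi in range(3,91,3):
    n=W([*fp(phi),.07]); print(phi,((n-cur)[:2]/.025).round(3)); cur=n
"
```

```text
t 17.23 pos [ 0.4193 -0.1492  0.2525] q [-0.59  0.57  2.01 -0.01  0.56 -0.94] F [-0.2 -0.5  0.8] w 0.001
tip local [-0.0919  0.0948  0.0705] yaw y 19.91 tilt 0.2 ydip -0.004
target tcp [ 0.419  -0.1494  0.252 ] units shift [-0.01 -0.01 -0.02] turn [ 0.01 -0.03  0.02]
to contact [ 0.16537476 -0.45036339]
3 [-0.058 -0.254]
6 [-0.044 -0.257]
9 [-0.031 -0.259]
12 [-0.017 -0.26 ]
15 [-0.004 -0.261]
18 [ 0.01  -0.261]
21 [ 0.024 -0.26 ]
24 [ 0.037 -0.258]
27 [ 0.051 -0.256]
30 [ 0.064 -0.253]
33 [ 0.077 -0.249]
36 [ 0.09  -0.245]
39 [ 0.103 -0.24 ]
42 [ 0.115 -0.234]
45 [ 0.127 -0.228]
48 [ 0.139 -0.221]
51 [ 0.15  -0.213]
54 [ 0.161 -0.205]
57 [ 0.172 -0.196]
60 [ 0.182 -0.187]
63 [ 0.191 -0.177]
66 [ 0.2   -0.167]
69 [ 0.209 -0.156]
72 [ 0.217 -0.145]
75 [ 0.224 -0.134]
78 [ 0.231 -0.122]
81 [ 0.237 -0.109]
84 [ 0.242 -0.097]
87 [ 0.247 -0.084]
90 [ 0.251 -0.071]
```

View pics/w9o.png

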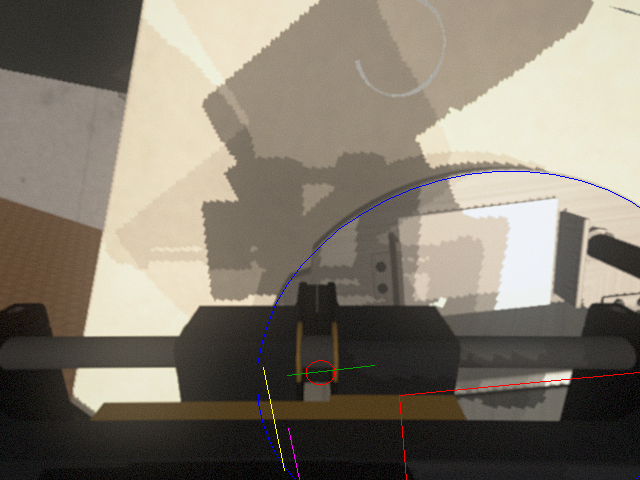

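Emit:
drive_tool([
  [[0.08,-0.22,0,0,0,0],[0.065,-0.18,0,0,0,0],[0.02,-0.05,0,0,0,0],[-0.03,-0.127,0,0,0,0.25],[-0.028,-0.127,0,0,0,0.25],[-0.022,-0.128,0,0,0,0.25],[-0.022,-0.129,0,0,0,0.25],[-0.015,-0.129,0,0,0,0.25]],
])

```text
time: 18.27
position: [0.4205, -0.1768, 0.253]
tool_rot: [0.519, 0.855, -0.002, -0.0]
ft_force: [-0.1, 2.3, 1.9]
grip_width: 0.0007
```

```bash
python3 -c "
from plan import *
state()"
```

```text
t 18.27 pos [ 0.4205 -0.1768  0.253 ] q [-0.64  0.58  1.98 -0.01  0.58 -1.12] F [-0.1  2.3  1.9] w 0.001
tip local [-0.1034  0.0695  0.071 ] yaw y 27.52 tilt 0.18 ydip -0.003
```

Emit:
drive_tool([
  [[-0.015,-0.13,0,0,0,0.25],[-0.017,-0.26,0,0,0,0.5],[-0.004,-0.261,0,0,0,0.5],[0.01,-0.261,0,0,0,0.5],[0.024,-0.26,0,0,0,0.5],[0.037,-0.258,0,0,0,0.5],[0.051,-0.256,0,0,0,0.5],[0.064,-0.253,0,0,0,0.5]],
])

```text
time: 19.27
position: [0.4245, -0.2253, 0.2529]
tool_rot: [0.342, 0.94, -0.001, 0.0]
ft_force: [0.8, 3.8, 1.7]
grip_width: 0.0007
```

Emit:
drive_tool([
  [[0.077,-0.249,0,0,0,0.5],[0.09,-0.245,0,0,0,0.5],[0.103,-0.24,0,0,0,0.5],[0.115,-0.234,0,0,0,0.5],[0.127,-0.228,0,0,0,0.5],[0,0,0,0,0,0]],
])

```text
time: 20.02
position: [0.4375, -0.2558, 0.2529]
tool_rot: [0.217, 0.976, -0.002, 0.001]
ft_force: [0.5, -0.1, -0.5]
grip_width: 0.0004
```

```bash
python3 -c "
from plan import *
o,M=state()
l=loc(o['position']+.182*M[:,2]);print(np.hypot(l[0],l[1]),np.degrees(np.arctan2(l[1],l[0]))%360-138.35)
cv2.imwrite('pics/w10.png',camera('wrist')[:,:,::-1])
cv2.imwrite('pics/t10.png',cv2.resize(camera('top')[170:350,210:410,::-1],None,fx=3.3,fy=3.3))"
```

```text
t 20.02 pos [ 0.4375 -0.2558  0.2529] q [-0.75  0.62  1.85 -0.    0.67 -1.88] F [ 0.5 -0.1 -0.5] w 0.0
tip local [-0.1243 -0.0091  0.0709] yaw y 64.92 tilt 0.27 ydip -0.004
0.12461839295837403 45.8528063743058
```

View pics/w10.png

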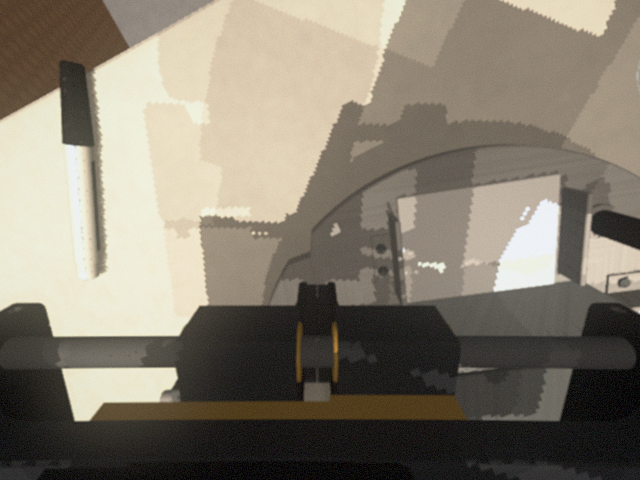

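View pics/t10.png

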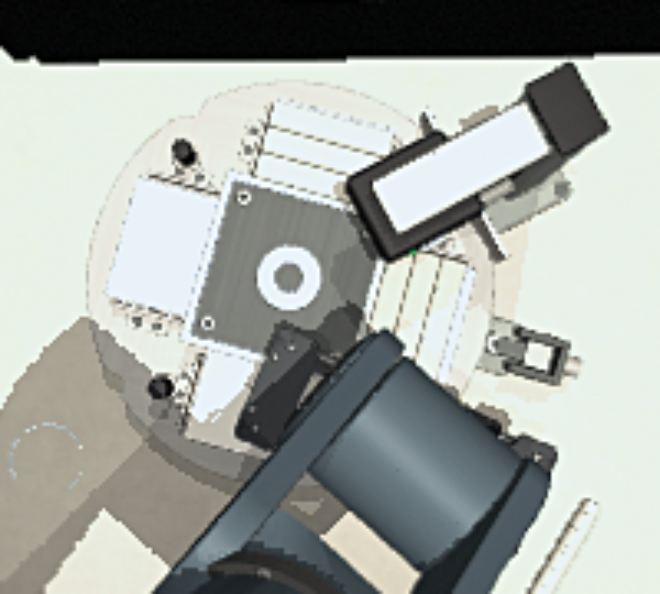

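```bash
python3 -c "
from plan import *
im=camera('scene')[:,:,::-1]
cv2.imwrite('pics/s10.png',im)
cv2.imwrite('pics/s10z.png',cv2.resize(im[120:330,200:480],None,fx=2.8,fy=2.8,interpolation=2))
o=robot.get_obs()
print('tcp top px',((proj('top',o['position'])-[210,170])*3.3), 'scene px',(proj('scene',o['position'])-[200,120])*2.8)
"
```

```text
tcp top px [[397.45880342 447.39305799]] scene px [[425.73833755 349.370794  ]]
```

View pics/s10z.png

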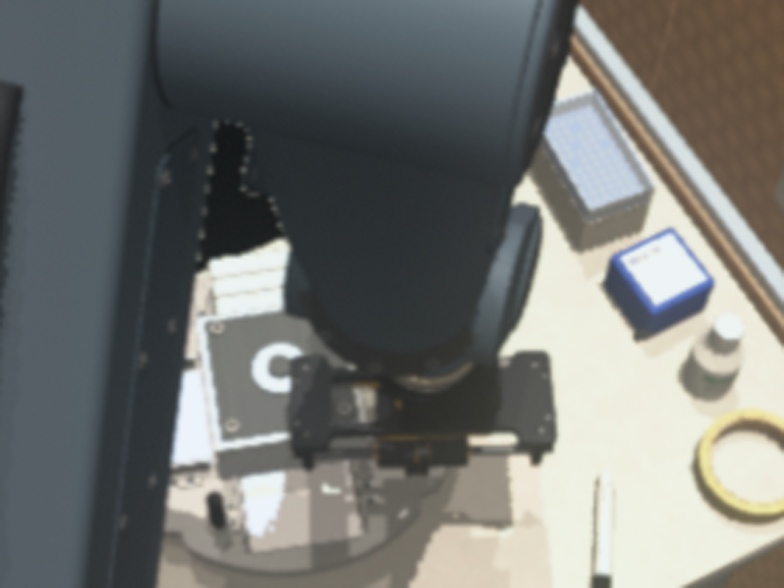

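Emit:
drive_tool([
  [[-0.22,0.1,0,0,0,0],[-0.22,0.1,0,0,0,0],[0,0,0.6,0,0,0],[0,0,0.8,0,0,0],[0,0,0.8,0,0,0],[0,0,0,0,0,0]],
])

```text
time: 20.92
position: [0.4266, -0.2502, 0.31]
tool_rot: [0.217, 0.976, -0.003, 0.002]
ft_force: [0.3, 0.3, -0.8]
grip_width: 0.0005
```

```bash
python3 -c "
from plan import *
a=np.radians(138.35-51);p=.1246*np.array([np.cos(a),np.sin(a)]);print(p)
go([*p,.125],20-51,0)"
```

```text
[0.00576085 0.12446675]
t 20.93 pos [ 0.4266 -0.2502  0.31  ] q [-0.76  0.5   1.85 -0.    0.78 -1.89] F [ 0.3  0.3 -0.8] w 0.001
tip local [-0.1311  0.0003  0.128 ] yaw y 64.94 tilt 0.42 ydip -0.004
target tcp [ 0.4918 -0.0782  0.307 ] units shift [ 2.61  6.88 -0.12] turn [  0.07  -0.03 -15.99]
```

Emit:
drive_tool([
  [[0.163,0.43,0,0.004,-0.002,-1],[0.163,0.43,0,0.004,-0.002,-1],[0.163,0.43,0,0.004,-0.002,-1],[0.163,0.43,0,0.004,-0.002,-1],[0.163,0.43,0,0.004,-0.002,-1],[0.163,0.43,0,0.004,-0.002,-1],[0.163,0.43,0,0.004,-0.002,-1],[0.163,0.43,0,0.004,-0.002,-1]],
])

```text
time: 21.92
position: [0.4587, -0.1634, 0.3075]
tool_rot: [0.597, 0.802, 0.0, -0.0]
ft_force: [0.5, -0.1, -0.2]
grip_width: 0.0005
```

Emit:
drive_tool([
  [[0.163,0.43,0,0.004,-0.002,-1],[0.163,0.43,0,0.004,-0.002,-1],[0.163,0.43,0,0.004,-0.002,-1],[0.163,0.43,0,0.004,-0.002,-1],[0.163,0.43,0,0.004,-0.002,-1],[0.163,0.43,0,0.004,-0.002,-1],[0.163,0.43,0,0.004,-0.002,-1],[0.163,0.43,0,0.004,-0.002,-1]],
])

```text
time: 22.92
position: [0.4912, -0.0775, 0.3075]
tool_rot: [0.872, 0.49, 0.002, -0.001]
ft_force: [-0.4, -0.2, -1.0]
grip_width: 0.0002
```

```bash
python3 -c "
from ov import *
a=np.radians(138.35-51);p=.1246*np.array([np.cos(a),np.sin(a)])
go([*p,.07],20-51,0)
o=robot.get_obs()
cv2.imwrite('pics/w11.png',camera('wrist')[:,:,::-1])
cv2.imwrite('pics/t11.png',cv2.resize(camera('top')[170:350,210:410,::-1],None,fx=3.3,fy=3.3))
ov('pics/w11.png','pics/w11o.png',o,np.radians(45))"
```

```text
t 22.93 pos [ 0.4912 -0.0775  0.3075] q [-0.38  0.51  1.84  0.01  0.79  0.16] F [-0.4 -0.2 -1. ] w 0.0
tip local [0.0063 0.1256 0.1255] yaw y -31.27 tilt 0.22 ydip 0.001
target tcp [ 0.4918 -0.0782  0.252 ] units shift [ 0.02 -0.03 -2.22] turn [-0.03  0.03  0.04]
```

View pics/w11o.png

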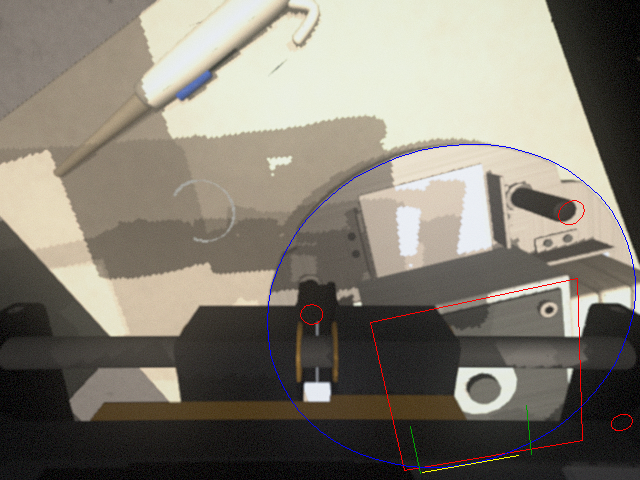

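View pics/t11.png

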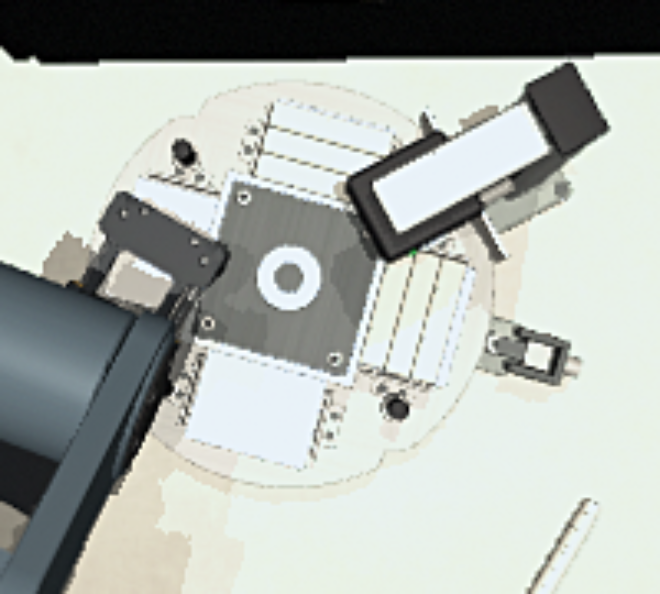

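Emit:
drive_tool([
  [[0.02,-0.03,-0.4,0,0,0],[0,0,-0.6,0,0,0],[0,0,-0.6,0,0,0],[0,0,-0.4,0,0,0],[0,0,-0.2,0,0,0],[0,0,0,0,0,0]],
])

```text
time: 23.78
position: [0.4918, -0.0786, 0.2525]
tool_rot: [0.871, 0.492, 0.002, -0.001]
ft_force: [-0.3, -0.1, 0.2]
grip_width: 0.0006
```

```bash
cat > arc.py <<'E'
from plan import *
def F(phi):
    a=np.radians(138.35+phi);return W([.1246*np.cos(a),.1246*np.sin(a),.07])[:2]
o,M=state();l=loc(o['position']+.182*M[:,2]);print('rad',np.hypot(l[0],l[1]).round(4),'phi',(np.degrees(np.arctan2(l[1],l[0]))-138.35).round(2))
E
python3 -c "
from arc import *
cv2.imwrite('pics/w12.png',camera('wrist')[:,:,::-1])
for p in range(-51,6,3): print(p+3,((F(p+3)-F(p))/.025).round(3))"
```

```text
t 23.77 pos [ 0.4918 -0.0786  0.2525] q [-0.38  0.61  1.88  0.01  0.65  0.15] F [-0.3 -0.1  0.2] w 0.001
tip local [0.0063 0.1243 0.0705] yaw y -31.07 tilt 0.23 ydip 0.001
rad 0.1245 phi -51.24
-48 [-0.234 -0.115]
-45 [-0.228 -0.127]
-42 [-0.221 -0.139]
-39 [-0.213 -0.15 ]
-36 [-0.205 -0.161]
-33 [-0.196 -0.172]
-30 [-0.187 -0.182]
-27 [-0.177 -0.191]
-24 [-0.167 -0.2  ]
-21 [-0.156 -0.209]
-18 [-0.145 -0.217]
-15 [-0.134 -0.224]
-12 [-0.122 -0.231]
-9 [-0.109 -0.237]
-6 [-0.097 -0.242]
-3 [-0.084 -0.247]
0 [-0.071 -0.251]
3 [-0.058 -0.254]
6 [-0.044 -0.257]
```

View pics/w12.png

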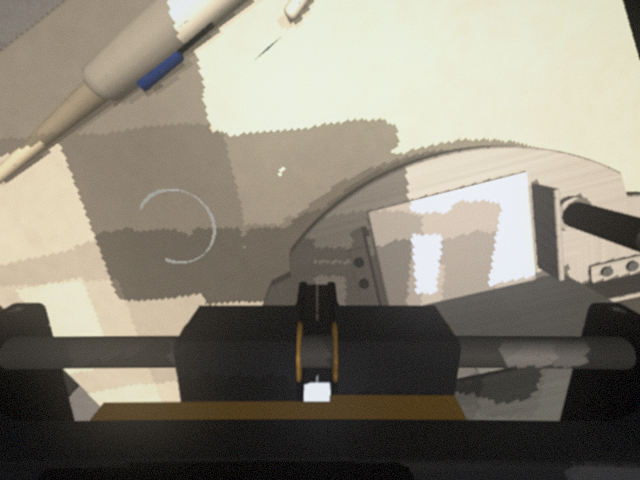

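Emit:
drive_tool([
  [[-0.234,-0.115,0,0,0,0.5],[-0.114,-0.063,0,0,0,0.25],[-0.114,-0.064,0,0,0,0.25],[-0.221,-0.139,0,0,0,0.5],[-0.213,-0.15,0,0,0,0.5],[-0.205,-0.161,0,0,0,0.5],[-0.196,-0.172,0,0,0,0.5],[-0.187,-0.182,0,0,0,0.5]],
])

```text
time: 24.82
position: [0.4549, -0.1048, 0.2532]
tool_rot: [0.766, 0.643, 0.003, -0.0]
ft_force: [0.7, 2.0, -1.1]
grip_width: 0.0005
```

Emit:
drive_tool([
  [[-0.177,-0.191,0,0,0,0.5],[-0.167,-0.2,0,0,0,0.5],[-0.156,-0.209,0,0,0,0.5],[-0.145,-0.217,0,0,0,0.5],[-0.134,-0.224,0,0,0,0.5],[-0.122,-0.231,0,0,0,0.5],[0,0,0,0,0,0]],
])

```text
time: 25.7
position: [0.4322, -0.1369, 0.2531]
tool_rot: [0.657, 0.754, 0.002, -0.001]
ft_force: [0.0, 0.1, -0.2]
grip_width: -0.0003
```

```bash
python3 -c "
from arc import *
cv2.imwrite('pics/w13.png',camera('wrist')[:,:,::-1])
cv2.imwrite('pics/t13.png',cv2.resize(camera('top')[170:350,210:410,::-1],None,fx=3.3,fy=3.3))"
```

```text
t 25.7 pos [ 0.4322 -0.1369  0.2531] q [-0.56  0.58  1.99  0.01  0.58 -0.7 ] F [ 0.   0.1 -0.2] w -0.0
tip local [-0.0735  0.1002  0.0711] yaw y 7.87 tilt 0.24 ydip 0.002
rad 0.1243 phi -12.09
```

View pics/t13.png

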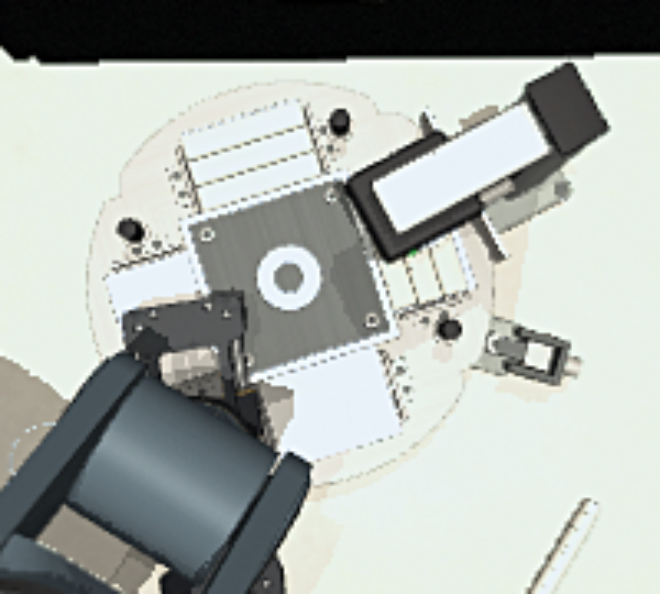

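Emit:
drive_tool([
  [[-0.055,-0.118,0,0,0,0.25],[-0.054,-0.119,0,0,0,0.25],[-0.049,-0.121,0,0,0,0.25],[-0.048,-0.121,0,0,0,0.25],[-0.043,-0.123,0,0,0,0.25],[-0.028,-0.082,0,0,0,0.17],[0,0,0,0,0,0]],
])

```text
time: 26.68
position: [0.4252, -0.154, 0.253]
tool_rot: [0.599, 0.801, 0.002, -0.001]
ft_force: [-0.0, 0.4, 0.2]
grip_width: 0.0008
```

```bash
python3 -c "
from arc import *
im=camera('top')[:,:,::-1];cv2.imwrite('pics/t14f.png',im)
cv2.imwrite('pics/t14.png',cv2.resize(im[180:340,220:400],None,fx=3.75,fy=3.75,interpolation=2))"
```

```text
t 26.68 pos [ 0.4252 -0.154   0.253 ] q [-0.6   0.58  1.99  0.01  0.58 -0.89] F [-0.   0.4  0.2] w 0.001
tip local [-0.0877  0.0883  0.071 ] yaw y 16.44 tilt 0.23 ydip 0.002
rad 0.1245 phi -3.54
```

View pics/t14.png

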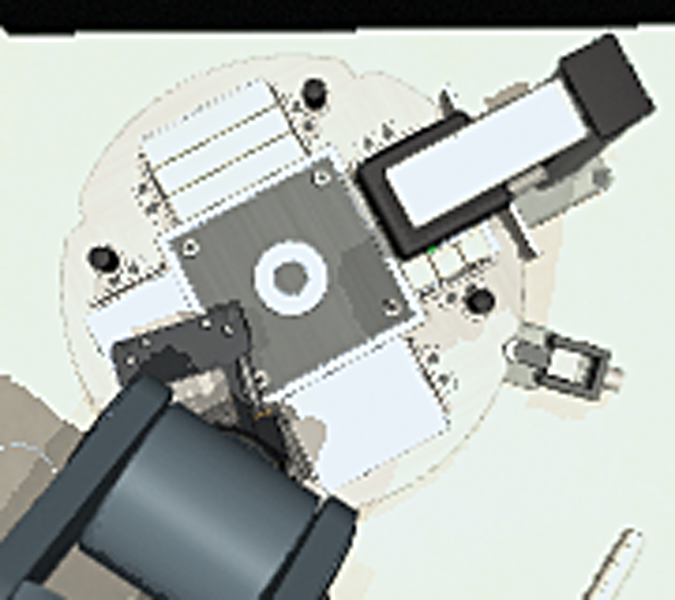

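Emit:
drive_tool([
  [[-0.06,0.2,0,0,0,0],[-0.08,0.28,0,0,0,0],[0,0,0.6,0,0,0],[0,0,1,0,0,0],[0,0,1,0,0,0],[0,0,1,0,0,0],[0,0,1,0,0,0],[0,0,1,0,0,0]],
])

```text
time: 27.72
position: [0.4213, -0.1408, 0.3936]
tool_rot: [0.598, 0.801, 0.002, -0.001]
ft_force: [-0.7, -0.5, -0.1]
grip_width: 0.0005
```

Emit:
drive_tool([
  [[0,1,0,0,0,0],[0,1,0,0,0,0],[0,1,0,0,0,0],[0,1,0,0,0,0],[0,1,0,0,0,0],[0,1,0,0,0,0],[0,1,0,0,0,0],[0,1,0,0,0,0]],
])

```text
time: 28.72
position: [0.421, 0.0597, 0.3928]
tool_rot: [0.598, 0.801, 0.002, -0.001]
ft_force: [0.1, 0.3, -0.1]
grip_width: 0.0006
```

Emit:
drive_tool([
  [[0,1,0,0,0,0],[0,1,0,0,0,0],[0,1,0,0,0,0],[0,1,0,0,0,0],[0,0,0,0,0,0],[0,0,0,0,0,0]],
])

```text
time: 29.48
position: [0.4213, 0.1582, 0.3928]
tool_rot: [0.598, 0.801, 0.001, -0.001]
ft_force: [-0.4, -0.4, 0.2]
grip_width: 0.0007
```

```bash
python3 -c "
from plan import *
state()
a=camera('top')[:,:,::-1];b=camera('scene')[:,:,::-1]
cv2.imwrite('pics/t15f.png',a);cv2.imwrite('pics/s15f.png',b)
cv2.imwrite('pics/t15.png',cv2.resize(a[180:340,220:400],None,fx=3.75,fy=3.75,interpolation=2))
cv2.imwrite('pics/s15.png',cv2.resize(b[180:335,225:405],None,fx=3.8,fy=3.8,interpolation=2))
i0=cv2.imread('pics/top0.png')
for n,(u,v) in dict(p1=(304,205),p2=(247,249),p3=(349,260),p4=(292,305),corner=(308,221)).items():
    T=i0[v-10:v+11,u-10:u+11];S=a[v-16:v+17,u-16:u+17];m=cv2.matchTemplate(S,T,cv2.TM_CCOEFF_NORMED);k=np.unravel_index(m.argmax(),m.shape);print(n,k[1]-6,k[0]-6,m.max().round(3))
"
```

```text
t 29.48 pos [0.4213 0.1582 0.3928] q [ 0.11  0.31  1.87  0.    0.96 -0.18] F [-0.4 -0.4  0.2] w 0.001
tip local [0.052  0.3675 0.2108] yaw y 16.5 tilt 0.22 ydip 0.001
p1 0 0 0.988
p2 0 0 0.997
p3 0 0 0.981
p4 0 0 0.971
corner 0 0 0.986
```

View pics/t15.png

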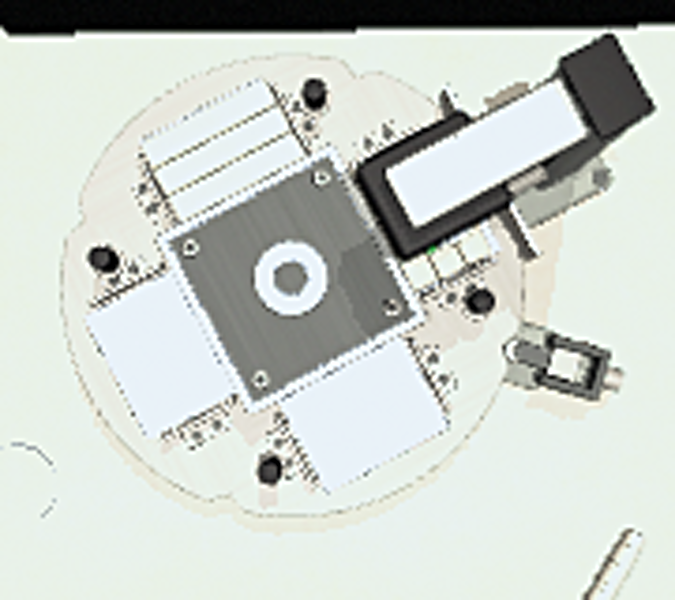

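View pics/s15.png

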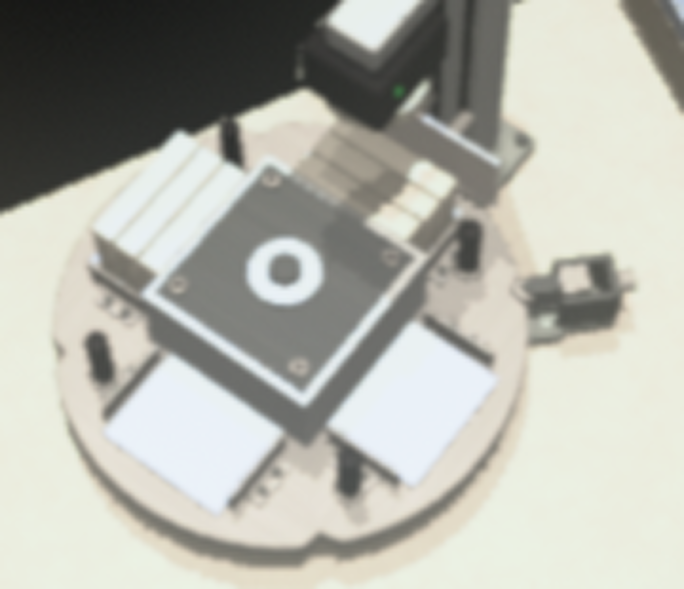

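```bash
python3 -c "
from h import *
for n,f in(('top','t15f'),('scene','s15f')):
    a=cv2.imread(f'pics/{n}0.png');b=cv2.imread(f'pics/{f}.png')
    R=dict(top=dict(row=(326,222,358,262),pip=(172,220,200,345),box=(425,245,468,285)),scene=dict(row=(290,205,350,250),))[n]
    for k,(x0,y0,x1,y1) in R.items(): print(n,k,cv2.absdiff(a,b)[y0:y1,x0:x1].mean().round(2))
robot.hand_in()"
```

```text
top row 4.16
top pip 4.32
top box 1.44
scene row 1.29
the job is handed in; nothing more can be done
```

The leaning row now stands upright and square against the hub, and the table has been turned a quarter turn counter-clockwise to its next detent. I handed the job in at about 29.5 s of the 51 s allowed.

- **Row:** I pushed case 3 at its foot with both fingers, tool tilted 10° so only the tips touched, until about 11 N built up against the hub. The wrist picture afterwards showed the three cases tight together. Their outer top edge lay within about 1 mm of the computed home position.
- **Table:** I pushed post_b for the first 45° or so, then post_a for the rest. I switched because finishing on post_b would have brought the wrist close to the reader.
- **Click home:** After backing off, the four posts and a hub corner sat at the same pixels as in the start picture, to the nearest pixel. That puts the table on a detent.
- **Row under the reader:** The last top and scene pictures show the row under the reader, upright and tight to the hub. The reader's camera hides part of it from above.
- **Bystanders:** I compared only the pipette and the sample box with the start picture, and both look unchanged, though the pipette area differed a little more than the box's (mean 4.3 against 1.4 of 255). I did not check the tube or the two bottles separately.
- **Failed on the way:** My first approach ran the last joint to its range limit (-2.85 rad), and the move was cut short in free air. I turned the tool half a turn and went on; nothing was touched.

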